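# Load the photoreactor from the bench tray, counting from the lamp

## Robot

A 7-joint arm with a two-finger parallel gripper is mounted at the origin on the work surface. World frame = base frame: x ahead of the robot, y to its left, z up, the work surface at z = 0. Lengths are in mm, angles in rad, forces in N, time in s.
With the tool pointing down it reaches from about 425 to 1025 mm from the base axis. Payload 9.4 kg.
Tool frame: the origin (TCP) lies at the very end of the fingers, on their centre line; the grasp point (between the pads) lies 19 mm behind it; x points along the fingers, y is the direction in which the jaws open and shut, and the axes are right-handed (so a half turn about x gives the same grasp; the last joint's range is limited). The gripper opens to 93 mm and grips with 3 to 60 N. Pads are 15 mm wide; open, the fingers measure 128 mm over their backs; the gripper's body (75 mm by 188 mm) begins 65 mm behind the grasp point.
Start: joints at [-1.413, 0.599, -0.003, 1.599, 0.002, 0.943, -0.08], TCP at [168.675, 705.105, 218.618] pointing down, gripper open.
Joint ranges: [-2.57, 2.57], [-0.35, 1.97], [-1.29, 1.29], [0.11, 2.56], [-1.05, 4.19], [0.11, 1.86], [-2.63, 2.63]. Speed limits (rad/s): [2.22, 2.22, 3.01, 3.01, 3.14, 3.14, 3.14].

## Interface

Orientations are given as a unit quaternion [w, x, y, z].
In Python, from station import * gives the robot as it stands. The module is installed in compiled form; this text tells all that it offers.
- The arm moves only by the tool carry_out, never from a script. Its argument "motion" is a list of rows, each an object of numbers: "grip": the opening, from 0 (shut) to 1 (fully open); "tx", "ty", "tz": the shift along the world's x, y, z in cm; "roll": the turn about the world's z in degrees. A call has 1 to 12 rows; each row shifts and turns the commanded pose from where the row before left it; what a row does not reach is not made up. A row lasts 1/10 s, in which the tool goes at most 50 mm and 8.59 degrees, less where a joint would pass 70% of its speed; a pose out of reach is approached as far as the arm can. A call is refused whole if a number of a shift passes 5 or a number of a turn 8.59, either way. A call with a gripper value outside its range is refused whole. The fingers move at their own pace and stop on an object; "squeeze" is the grip in N (left out, the last holds). Time passes only in rows, so rows that do not move let the fingers close. It gives the time, the measured TCP pose, the force and the opening at its end, in the units of the state.
- get_obs(): the state, without advancing time (a new reading comes with each control period).
- get_image(name): name is "scene" or "top" or "wrist"; returns a dict with "color" (480x640x3 uint8, blue, green, red), "range_z" (480x640 float32, mm along the optical axis (not along the pixel's ray), 0 where there is no reading), "camera_matrix" (3x3 intrinsics, pixels), "rvec" (rotation vector, rad) and "tvec" (3), from world to camera coordinates, as OpenCV has them; the wrist camera has in their place "mount" (4x4, takes a point from camera to tool coordinates, whose origin is the TCP and whose axes are the tool frame's). Camera axes: x right, y down, z forward; pixel columns grow to the right and rows downward; lengths in mm; the calibration is good to about 2 mm. A picture is of the moment at which its call begins: read the wrist's pose just before it.
- close_job(): hands the job in, once; it reports no verdict.
The state is a dict: "time_s": time; "q": joint angles; "dq": joint speeds; "joint_torque": joint torques, N m; "position": TCP position; "tool_rot": TCP orientation; "force": force on the tool from outside, world axes, zero at the start; "moment": the same for the moment, N m; "grip_width": finger opening in mm.
Only numpy, scipy, OpenCV 4.12 (cv2) and the standard library are available. Lean on these libraries where they do the work, as an engineer would, in place of code of your own. Each camera call takes 0.05 s, during which the arm holds its last target.

## Task

Move the four capped vials from their holders on the grey tray into the photoreactor's four wells, one in each, keeping the row in order: the vial at the robot's left-hand end of the tray goes into the well next to the lamp, its neighbour into the next well, and so on, so that the vial from the right-hand end stands farthest from the lamp. Keep the vials upright, set them down gently rather than dropping them, and leave each standing on the bottom of its well.

Things in the scene. Friction and masses are not known exactly. Their poses are not given: they have to be found in the camera images.
- slim_vial (a point): slim vial: thin glass tube, smallest flat red screw cap. Round, 110 mm tall overall, flat-bottomed glass 20 mm across, cap or grip 22 mm across filling the top 30 mm; about 60 g. The point is its centre, half-way up (55 mm above its foot and 55 mm below its top); z points up through the cap. It starts upright, loose, in its holder.
- medium_vial (a point): medium vial: glass vial with middle-sized flat red screw cap. Round, 96 mm tall overall, flat-bottomed glass 25 mm across, cap or grip 30 mm across filling the top 30 mm; about 60 g. The point is its centre, half-way up (48 mm above its foot and 48 mm below its top); z points up through the cap. It starts upright, loose, in its holder.
- wide_vial (a point): wide vial: short wide glass vial with the broadest flat red screw cap. Round, 84 mm tall overall, flat-bottomed glass 30 mm across, cap or grip 40 mm across filling the top 30 mm; about 60 g. The point is its centre, half-way up (42 mm above its foot and 42 mm below its top); z points up through the cap. It starts upright, loose, in its holder.
- tap_vial (a point): tap vial: the tallest vial, its long red grip has rounded shoulders and a small white button (16 mm across, top 6 mm) on top. Round, 118 mm tall overall, flat-bottomed glass 25 mm across, cap or grip 30 mm across filling the top 46 mm; about 60 g. The point is its centre, half-way up (59 mm above its foot and 59 mm below its top); z points up through the cap. It starts upright, loose, in its holder.
- holder_slim: the fixed aluminium holder in which the slim vial starts: block 58 x 58 x 32 mm, round well 46 mm wide, 24 mm deep. Origin: centre of the underside, on the tray, 6 mm above the bench; the vial's foot stands 8 mm above the origin. The four holders are in one row, 64 mm apart, in any order, along their common y axis; +y points to the robot's left.
- holder_medium: the fixed aluminium holder in which the medium vial starts: block 58 x 58 x 32 mm, round well 46 mm wide, 24 mm deep. Origin: centre of the underside, on the tray, 6 mm above the bench; the vial's foot stands 8 mm above the origin. The four holders are in one row, 64 mm apart, in any order, along their common y axis; +y points to the robot's left.
- holder_wide: the fixed aluminium holder in which the wide vial starts: block 58 x 58 x 32 mm, round well 46 mm wide, 24 mm deep. Origin: centre of the underside, on the tray, 6 mm above the bench; the vial's foot stands 8 mm above the origin. The four holders are in one row, 64 mm apart, in any order, along their common y axis; +y points to the robot's left.
- holder_tap: the fixed aluminium holder in which the tap vial starts: block 58 x 58 x 32 mm, round well 46 mm wide, 24 mm deep. Origin: centre of the underside, on the tray, 6 mm above the bench; the vial's foot stands 8 mm above the origin. The four holders are in one row, 64 mm apart, in any order, along their common y axis; +y points to the robot's left.
- reactor: the photoreactor, fixed, in front of or behind the tray: blue casing 100 x 286 mm with a white top, 60 mm high, with four round wells, 46 mm wide, 35 mm deep, floors violet. Origin: centre of the underside, on the bench; y along the row, +y to the robot's left. Wells at x = 0, y = +96, +32, -32, -96 mm; their floors 25 mm above the origin.
- lamp: the lamp, fixed: upright violet cylinder, black ribbed foot 70 mm across, white cap 60 mm across, 120 mm high. It stands at the left or the right end of the reactor, in line with the wells, 188 mm from the reactor's centre; a grey control box (64 mm high) stands at the other end. Origin: centre of the underside, on the bench.
Mind the look-alikes: they are no part of the job. Leave any purple or yellow look-alike of the part that bears slim_vial alone.

How it is judged (in metres and radians):
At the end, for the whole second after the job is handed in: Each vial stands upright (within 7 degrees) and still on the floor of its well (centre height within 6 mm of standing, within 18 mm of the row's line and 20 mm of the well along it): the vial whose holder is p-th from the left is in the p-th well from the lamp (((y of each of holder_medium, holder_wide, holder_tap in the frame of holder_slim below -0.03 m and horizontal distance between slim_vial and lamp between 0.072 and 0.112 m) or (y of holder_medium in the frame of holder_slim above 0.03 m and y of each of holder_wide, holder_tap in the frame of holder_slim below -0.03 m and horizontal distance between slim_vial and lamp between 0.136 and 0.176 m) or (y of each of holder_medium, holder_tap in the frame of holder_slim below -0.03 m and y of holder_wide in the frame of holder_slim above 0.03 m and horizontal distance between slim_vial and lamp between 0.136 and 0.176 m) or (y of each of holder_medium, holder_wide in the frame of holder_slim below -0.03 m and y of holder_tap in the frame of holder_slim above 0.03 m and horizontal distance between slim_vial and lamp between 0.136 and 0.176 m) or (y of each of holder_medium, holder_wide in the frame of holder_slim above 0.03 m and y of holder_tap in the frame of holder_slim below -0.03 m and horizontal distance between slim_vial and lamp between 0.2 and 0.24 m) or (y of each of holder_medium, holder_tap in the frame of holder_slim above 0.03 m and y of holder_wide in the frame of holder_slim below -0.03 m and horizontal distance between slim_vial and lamp between 0.2 and 0.24 m) or (y of holder_medium in the frame of holder_slim below -0.03 m and y of each of holder_wide, holder_tap in the frame of holder_slim above 0.03 m and horizontal distance between slim_vial and lamp between 0.2 and 0.24 m) or (y of each of holder_medium, holder_wide, holder_tap in the frame of holder_slim above 0.03 m and horizontal distance between slim_vial and lamp between 0.264 and 0.304 m)) and x of slim_vial in the frame of reactor between -0.018 and 0.018 m and z of slim_vial in the frame of reactor between 0.074 and 0.086 m and angle between each of slim_vial, medium_vial, wide_vial, tap_vial's own z axis and vertical below 0.12 rad and linear speed of each of vial_slim, vial_medium, vial_wide, vial_tap below 0.02 m/s and ((y of each of holder_slim, holder_wide, holder_tap in the frame of holder_medium below -0.03 m and horizontal distance between medium_vial and lamp between 0.072 and 0.112 m) or (y of holder_slim in the frame of holder_medium above 0.03 m and y of each of holder_wide, holder_tap in the frame of holder_medium below -0.03 m and horizontal distance between medium_vial and lamp between 0.136 and 0.176 m) or (y of each of holder_slim, holder_tap in the frame of holder_medium below -0.03 m and y of holder_wide in the frame of holder_medium above 0.03 m and horizontal distance between medium_vial and lamp between 0.136 and 0.176 m) or (y of each of holder_slim, holder_wide in the frame of holder_medium below -0.03 m and y of holder_tap in the frame of holder_medium above 0.03 m and horizontal distance between medium_vial and lamp between 0.136 and 0.176 m) or (y of each of holder_slim, holder_wide in the frame of holder_medium above 0.03 m and y of holder_tap in the frame of holder_medium below -0.03 m and horizontal distance between medium_vial and lamp between 0.2 and 0.24 m) or (y of each of holder_slim, holder_tap in the frame of holder_medium above 0.03 m and y of holder_wide in the frame of holder_medium below -0.03 m and horizontal distance between medium_vial and lamp between 0.2 and 0.24 m) or (y of holder_slim in the frame of holder_medium below -0.03 m and y of each of holder_wide, holder_tap in the frame of holder_medium above 0.03 m and horizontal distance between medium_vial and lamp between 0.2 and 0.24 m) or (y of each of holder_slim, holder_wide, holder_tap in the frame of holder_medium above 0.03 m and horizontal distance between medium_vial and lamp between 0.264 and 0.304 m)) and x of medium_vial in the frame of reactor between -0.018 and 0.018 m and z of medium_vial in the frame of reactor between 0.067 and 0.079 m and ((y of each of holder_slim, holder_medium, holder_tap in the frame of holder_wide below -0.03 m and horizontal distance between wide_vial and lamp between 0.072 and 0.112 m) or (y of holder_slim in the frame of holder_wide above 0.03 m and y of each of holder_medium, holder_tap in the frame of holder_wide below -0.03 m and horizontal distance between wide_vial and lamp between 0.136 and 0.176 m) or (y of each of holder_slim, holder_tap in the frame of holder_wide below -0.03 m and y of holder_medium in the frame of holder_wide above 0.03 m and horizontal distance between wide_vial and lamp between 0.136 and 0.176 m) or (y of each of holder_slim, holder_medium in the frame of holder_wide below -0.03 m and y of holder_tap in the frame of holder_wide above 0.03 m and horizontal distance between wide_vial and lamp between 0.136 and 0.176 m) or (y of each of holder_slim, holder_medium in the frame of holder_wide above 0.03 m and y of holder_tap in the frame of holder_wide below -0.03 m and horizontal distance between wide_vial and lamp between 0.2 and 0.24 m) or (y of each of holder_slim, holder_tap in the frame of holder_wide above 0.03 m and y of holder_medium in the frame of holder_wide below -0.03 m and horizontal distance between wide_vial and lamp between 0.2 and 0.24 m) or (y of holder_slim in the frame of holder_wide below -0.03 m and y of each of holder_medium, holder_tap in the frame of holder_wide above 0.03 m and horizontal distance between wide_vial and lamp between 0.2 and 0.24 m) or (y of each of holder_slim, holder_medium, holder_tap in the frame of holder_wide above 0.03 m and horizontal distance between wide_vial and lamp between 0.264 and 0.304 m)) and x of wide_vial in the frame of reactor between -0.018 and 0.018 m and z of wide_vial in the frame of reactor between 0.061 and 0.073 m and ((y of each of holder_slim, holder_medium, holder_wide in the frame of holder_tap below -0.03 m and horizontal distance between tap_vial and lamp between 0.072 and 0.112 m) or (y of holder_slim in the frame of holder_tap above 0.03 m and y of each of holder_medium, holder_wide in the frame of holder_tap below -0.03 m and horizontal distance between tap_vial and lamp between 0.136 and 0.176 m) or (y of each of holder_slim, holder_wide in the frame of holder_tap below -0.03 m and y of holder_medium in the frame of holder_tap above 0.03 m and horizontal distance between tap_vial and lamp between 0.136 and 0.176 m) or (y of each of holder_slim, holder_medium in the frame of holder_tap below -0.03 m and y of holder_wide in the frame of holder_tap above 0.03 m and horizontal distance between tap_vial and lamp between 0.136 and 0.176 m) or (y of each of holder_slim, holder_medium in the frame of holder_tap above 0.03 m and y of holder_wide in the frame of holder_tap below -0.03 m and horizontal distance between tap_vial and lamp between 0.2 and 0.24 m) or (y of each of holder_slim, holder_wide in the frame of holder_tap above 0.03 m and y of holder_medium in the frame of holder_tap below -0.03 m and horizontal distance between tap_vial and lamp between 0.2 and 0.24 m) or (y of holder_slim in the frame of holder_tap below -0.03 m and y of each of holder_medium, holder_wide in the frame of holder_tap above 0.03 m and horizontal distance between tap_vial and lamp between 0.2 and 0.24 m) or (y of each of holder_slim, holder_medium, holder_wide in the frame of holder_tap above 0.03 m and horizontal distance between tap_vial and lamp between 0.264 and 0.304 m)) and x of tap_vial in the frame of reactor between -0.018 and 0.018 m and z of tap_vial in the frame of reactor between 0.078 and 0.09 m); the robot touches nothing.
It fails at once if a vial is tipped over (more than 40 degrees from upright) (angle between any of slim_vial, medium_vial, wide_vial, tap_vial's own z axis and vertical above 0.7 rad).
It fails at once if a vial is dropped into the reactor (comes down on it faster than 0.5 m/s) ((x of slim_vial in the frame of reactor between -0.04 and 0.04 m and y of slim_vial in the frame of reactor between -0.13 and 0.13 m and z of slim_vial in the frame of reactor below 0.11 m and linear speed of vial_slim above 0.5 m/s) or (x of medium_vial in the frame of reactor between -0.04 and 0.04 m and y of medium_vial in the frame of reactor between -0.13 and 0.13 m and z of medium_vial in the frame of reactor below 0.103 m and linear speed of vial_medium above 0.5 m/s) or (x of wide_vial in the frame of reactor between -0.04 and 0.04 m and y of wide_vial in the frame of reactor between -0.13 and 0.13 m and z of wide_vial in the frame of reactor below 0.097 m and linear speed of vial_wide above 0.5 m/s) or (x of tap_vial in the frame of reactor between -0.04 and 0.04 m and y of tap_vial in the frame of reactor between -0.13 and 0.13 m and z of tap_vial in the frame of reactor below 0.114 m and linear speed of vial_tap above 0.5 m/s)).
It also fails if it takes over 96 s, if anything falls off the work surface, if the arm or the gripper's body presses on something with over 40 N, if the wrist force passes 120 N, or if a joint passes its speed limit or range.

## Working session

There is one attempt and no reset: what is moved stays moved. The work goes in short steps, Python scripts to look and compute and a tool call to move; the robot and the scene stay as the last step left them, time stands still between calls to the robot, and variables do not carry over. Pictures are saved under pics/ and viewed, and the job is handed in when it is done.

Besides the shell and the picture viewer there is one more tool, called after "Call:" by a JSON object that holds its "method" and its "body", one argument or row to a line. carry_out: Moves the arm, as the interface text tells. Its arguments: {"type":"object","properties":{"motion":{"type":"array"},"squeeze":{"type":"number"}},"required":["motion"]}

```bash
mkdir -p pics; ls
cat > h.py <<'E'
from station import *
import numpy as np, cv2
def grab(n):
    d=get_image(n); return d
def save(d,f): cv2.imwrite('pics/'+f,d['color'])
def world(d,T=None):
    K=d['camera_matrix']; z=d['range_z']; v,u=np.mgrid[0:480,0:640]
    P=np.stack([(u-K[0,2])/K[0,0]*z,(v-K[1,2])/K[1,1]*z,z],-1)
    R=cv2.Rodrigues(np.array(d['rvec'],float))[0]; t=np.array(d['tvec'],float).ravel()
    W=(P-t)@R; W[z==0]=np.nan
    return W
E
python3 - <<'E'
from h import *
o=get_obs(); print({k:np.round(v,3).tolist() for k,v in o.items()})
for n in('scene','top'):
    d=grab(n); save(d,n+'0.png'); np.save(n+'0.npy',world(d)); cv2.imwrite
print(get_obs()['time_s'])
E
```

```text
pics
{'time_s': 0.0, 'q': [-1.413, 0.6, -0.003, 1.6, 0.002, 0.943, -0.08], 'dq': [-0.0, 0.001, 0.001, 0.0, 0.002, 0.001, -0.002], 'joint_torque': [-0.0, -76.507, 1.497, -25.235, -0.052, 0.017, 0.0], 'position': [168.561, 704.627, 217.778], 'tool_rot': [0.702, 0.082, 0.702, -0.083], 'force': [-0.641, 0.257, -0.054], 'moment': [-0.018, -0.04, -0.03], 'grip_width': 92.976}
0.1
```

View pics/scene0.png

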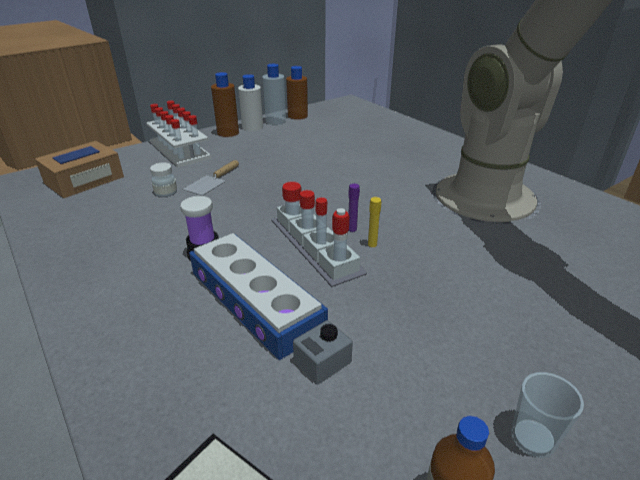

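View pics/top0.png

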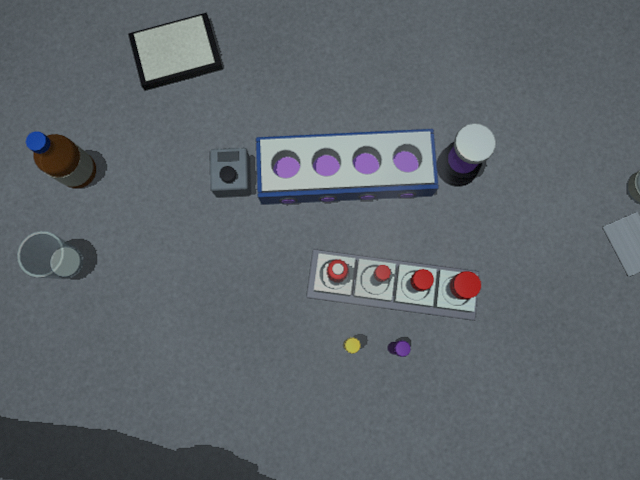

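The scene camera shows the row of vials on the tray, wide to tap, at about (291,190), (307,200), (321,206) and (341,222). The purple (353,205) and yellow (375,222) look-alikes stand behind it, and the reactor is at (255,285) with the lamp at (198,220). The top view shows tap (338,269), slim (383,272), medium (423,280), wide (466,285), wells at (287,166) to (407,160), lamp (474,143) and control box (230,172).

Run:
```python
from h import *
W=np.load('top0.npy'); img=cv2.imread('pics/top0.png'); hsv=cv2.cvtColor(img,cv2.COLOR_BGR2HSV)
d={}
print('bench z',np.nanmedian(W[380:400,200:500,2]))
# red caps
red=((hsv[...,0]<8)|(hsv[...,0]>172))&(hsv[...,1]>120)&(hsv[...,2]>60)&(np.mgrid[0:480,0:640][1]>250)
n,l,s,c=cv2.connectedComponentsWithStats(red.astype(np.uint8))
for i in range(1,n):
    if s[i,4]<40: continue
    p=W[l==i]; z=np.nanpercentile(p[:,2],90); q=p[p[:,2]>z-6]
    lo,hi=np.nanmin(q,0),np.nanmax(q,0)
    (cc,r)=cv2.minEnclosingCircle(q[~np.isnan(q[:,0]),:2].astype(np.float32))
    print('cap',c[i].round(),s[i,4],'z',round(float(z),1),'mean',np.nanmean(q,0).round(1),'circ',np.round(cc,1),round(r,1))
# wells floors: violet
vio=(hsv[...,0]>125)&(hsv[...,0]<155)&(hsv[...,1]>80)
n,l,s,c=cv2.connectedComponentsWithStats(vio.astype(np.uint8))
for i in range(1,n):
    if s[i,4]<60: continue
    p=W[l==i]; print('vio',c[i].round(),s[i,4],np.nanmedian(p,0).round(1))
# reactor top white
def top(m,zl,zh,name):
    mm=m&(W[...,2]>zl)&(W[...,2]<zh)
    n,l,s,c=cv2.connectedComponentsWithStats(mm.astype(np.uint8))
    for i in range(1,n):
        if s[i,4]<150: continue
        p=W[l==i][:,:2].astype(np.float32); r=cv2.minAreaRect(p); print(name,c[i].round(),s[i,4],np.round(r[0],1),np.round(r[1],1),round(r[2],2),'z',np.median(W[l==i][:,2]).round(1))
        print(cv2.boxPoints(r).round(0).tolist())
U=np.mgrid[0:480,0:640]
reg=(U[1]>200)&(U[1]<520)&(U[0]>100)&(U[0]<360)
top(reg,54,66,'z60'); top(reg,33,43,'z38'); top(reg,112,128,'z120'); top(reg,3,11,'tray'); top(reg,70,112,'mid')
```

```text
bench z 0.7053785267508416
cap [337. 270.] 192 z 127.6 mean [471.9  18.8 126. ] circ [472.7  18.5] 14.9
cap [382. 272.] 172 z 126.4 mean [469.8 -45.6 124.6] circ [469.8 -45.4] 10.5
cap [422. 280.] 365 z 112.5 mean [ 462.1 -104.5  110.7] circ [ 462.3 -104.5] 14.7
cap [466. 285.] 631 z 100.5 mean [ 456.5 -170.2   98.7] circ [ 457.1 -170.1] 20.2
vio [459. 163.] 375 [ 646.4 -169.5   66.1]
vio [406. 161.] 385 [664.6 -94.5  26.1]
vio [366. 163.] 401 [660.3 -29.3  26.2]
vio [326. 165.] 408 [656.2  35.9  26. ]
vio [286. 167.] 412 [651.9 101.2  25.9]
vio [399. 348.] 279 [364.7 -71.2 109.9]
z60 [346. 161.] 6695 [652.    3.1] [ 98.  280.5] 3.79 z 60.6
[[594.0, 140.0], [612.0, -140.0], [710.0, -134.0], [692.0, 146.0]]
z60 [227. 174.] 196 [628.2 191. ] [24.2 25.2] 28.67 z 63.8
[[612.0, 196.0], [624.0, 174.0], [645.0, 186.0], [633.0, 208.0]]
z38 [457. 166.] 359 [ 657.9 -177.2] [63.2 45.6] 52.23 z 40.4
[[621.0, -188.0], [657.0, -216.0], [695.0, -166.0], [659.0, -138.0]]
z38 [349. 195.] 383 [602.1   0.8] [  4.9 282.7] 3.81 z 38.1
[[590.0, 142.0], [609.0, -140.0], [614.0, -140.0], [595.0, 142.0]]
z38
[... 938 characters left out ...]
6
[[407.0, -206.0], [492.0, -215.0], [522.0, 57.0], [436.0, 66.0]]
mid [461. 160.] 187 [ 650.8 -171.8] [46.2 23.3] 52.73 z 81.6
[[628.0, -183.0], [646.0, -197.0], [674.0, -161.0], [656.0, -146.0]]
mid [421. 280.] 341 [ 461.6 -104.1] [29.7 29.7] 15.22 z 109.9
[[443.0, -94.0], [451.0, -122.0], [480.0, -115.0], [472.0, -86.0]]
mid [465. 285.] 698 [ 456.8 -169.6] [39.  39.4] 46.75 z 98.4
[[429.0, -170.0], [458.0, -197.0], [485.0, -169.0], [456.0, -142.0]]
mid [352. 345.] 177 [367.   -3.5] [21.  21.1] 89.85 z 110.2
[[356.0, -14.0], [378.0, -14.0], [378.0, 7.0], [356.0, 7.0]]
mid [401. 348.] 203 [363.9 -73.9] [20.9 21.7] 0.86 z 110.0
[[353.0, -63.0], [354.0, -85.0], [375.0, -85.0], [374.0, -63.0]]
```

Order from the robot's left (+y) is tap, slim, medium, wide. The lamp is at −y, so tap goes to the well at y≈−92 and wide to the one at y≈+99. Things that could be taken for the slim vial, top-view pixels: red slim cap (383,272), purple (402,348), yellow (352,345), red medium (423,280) and tap grip (338,269). I choose (383,272), which has the smallest flat red cap (21 mm). Next I'll take a close crop, fit the well rims and work out the jaw axis.

Run:
```python
from h import *
from scipy.spatial.transform import Rotation as Ro
W=np.load('top0.npy'); img=cv2.imread('pics/top0.png')
cv2.imwrite('pics/crop1.png',cv2.resize(img[240:365,300:490],None,fx=4,fy=4,interpolation=cv2.INTER_CUBIC))
o=get_obs(); q=o['tool_rot']; R=Ro.from_quat([q[1],q[2],q[3],q[0]]).as_matrix(); print(R.round(3))
# well holes
m=((W[...,2]>54)&(W[...,2]<66)).astype(np.uint8)
n,l,s,c=cv2.connectedComponentsWithStats(m); i=1+np.argmax(s[1:,4]); m=(l==i).astype(np.uint8)
cs,h=cv2.findContours(m,cv2.RETR_CCOMP,cv2.CHAIN_APPROX_NONE)
from scipy.optimize import least_squares
for k,ct in enumerate(cs):
    if h[0][k][3]>=0 and len(ct)>30:
        p=W[ct[:,0,1],ct[:,0,0]]; r=least_squares(lambda x:np.hypot(p[:,0]-x[0],p[:,1]-x[1])-x[2],[p[:,0].mean(),p[:,1].mean(),23],loss='soft_l1')
        print('well',r.x.round(1))
# obstacles
z=W[...,2]
for nm,(a,b,cc,dd) in dict(bottle=(120,200,20,100),glass=(225,285,15,85),frame=(10,90,125,225)).items():
    s=W[a:b,cc:dd].reshape(-1,3); s=s[s[:,2]>15]; print(nm,np.nanpercentile(s,2,0).round(),np.nanpercentile(s,98,0).round())
```

```text
[[-0.     0.233  0.973]
 [-0.001  0.973 -0.233]
 [-1.    -0.001  0.   ]]
well [646.4 100.4  23.3]
well [650.5  36.8  23.2]
well [654.7 -27.1  23.3]
well [658.9 -90.7  23.3]
bottle [616. 421.  21.] [671. 470. 152.]
glass [461. 426.  18.] [523. 490.  92.]
frame [803. 229.  18.] [916. 368.  26.]
```

View pics/crop1.png

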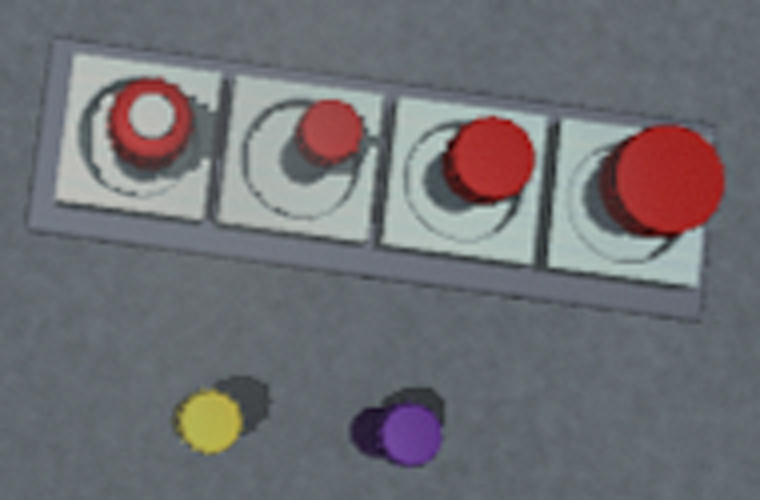

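The crop shows white-button tap (left), small red slim, medium, wide, and the yellow and purple decoys below, so the choice stands. The well rims fit at r=23.3 mm with 64 mm spacing. Now I swing over the tap vial and turn the jaws to lie along x.

Call:
{"method": "carry_out", "body": {
  "motion": [
    {"tx": 1.5, "ty": -2.6, "tz": 0.2, "roll": -3.2, "grip": 1},
    {"tx": 1.5, "ty": -2.6, "tz": 0.2, "roll": -3.2, "grip": 1},
    {"tx": 1.5, "ty": -2.6, "tz": 0.2, "roll": -3.2, "grip": 1},
    {"tx": 1.5, "ty": -2.6, "tz": 0.2, "roll": -3.2, "grip": 1},
    {"tx": 1.5, "ty": -2.6, "tz": 0.2, "roll": -3.2, "grip": 1},
    {"tx": 1.5, "ty": -2.6, "tz": 0.2, "roll": -3.2, "grip": 1},
    {"tx": 1.5, "ty": -2.6, "tz": 0.2, "roll": -3.2, "grip": 1},
    {"tx": 1.5, "ty": -2.6, "tz": 0.2, "roll": -3.2, "grip": 1},
    {"tx": 1.5, "ty": -2.6, "tz": 0.2, "roll": -3.2, "grip": 1},
    {"tx": 1.5, "ty": -2.6, "tz": 0.2, "roll": -3.2, "grip": 1},
    {"tx": 1.5, "ty": -2.6, "tz": 0.2, "roll": -3.2, "grip": 1},
    {"tx": 1.5, "ty": -2.6, "tz": 0.2, "roll": -3.2, "grip": 1}
  ]
}}

```text
time_s: 1.3
position: [349.3, 391.5, 242.6]
tool_rot: [0.635, 0.31, 0.635, -0.31]
force: [0.1, 1.0, 0.7]
grip_width: 93.1
```

Call:
{"method": "carry_out", "body": {
  "motion": [
    {"tx": 1, "ty": -3.1, "tz": 0.2, "roll": -3.2},
    {"tx": 1, "ty": -3.1, "tz": 0.2, "roll": -3.2},
    {"tx": 1, "ty": -3.1, "tz": 0.2, "roll": -3.2},
    {"tx": 1, "ty": -3.1, "tz": 0.2, "roll": -3.2},
    {"tx": 1, "ty": -3.1, "tz": 0.2, "roll": -3.2},
    {"tx": 1, "ty": -3.1, "tz": 0.2, "roll": -3.2},
    {"tx": 1, "ty": -3.1, "tz": 0.2, "roll": -3.2},
    {"tx": 1, "ty": -3.1, "tz": 0.2, "roll": -3.2},
    {"tx": 1, "ty": -3.1, "tz": 0.2, "roll": -3.2},
    {"tx": 1, "ty": -3.1, "tz": 0.2, "roll": -3.2},
    {"tx": 1, "ty": -3.1, "tz": 0.2, "roll": -3.2},
    {"tx": 1, "ty": -3.1, "tz": 0.2, "roll": -3.2}
  ]
}}

```text
validation failed for argument at $.mo...
```

Call:
{"method": "carry_out", "body": {
  "motion": [
    {"tx": 1.0, "ty": -3.1, "tz": 0.2, "roll": -3.2, "grip": 1},
    {"tx": 1.0, "ty": -3.1, "tz": 0.2, "roll": -3.2, "grip": 1},
    {"tx": 1.0, "ty": -3.1, "tz": 0.2, "roll": -3.2, "grip": 1},
    {"tx": 1.0, "ty": -3.1, "tz": 0.2, "roll": -3.2, "grip": 1},
    {"tx": 1.0, "ty": -3.1, "tz": 0.2, "roll": -3.2, "grip": 1},
    {"tx": 1.0, "ty": -3.1, "tz": 0.2, "roll": -3.2, "grip": 1},
    {"tx": 1.0, "ty": -3.1, "tz": 0.2, "roll": -3.2, "grip": 1},
    {"tx": 1.0, "ty": -3.1, "tz": 0.2, "roll": -3.2, "grip": 1},
    {"tx": 1.0, "ty": -3.1, "tz": 0.2, "roll": -3.2, "grip": 1},
    {"tx": 1.0, "ty": -3.1, "tz": 0.2, "roll": -3.2, "grip": 1},
    {"tx": 1.0, "ty": -3.1, "tz": 0.2, "roll": -3.2, "grip": 1},
    {"tx": 1.0, "ty": -3.1, "tz": 0.2, "roll": -3.2, "grip": 1}
  ]
}}

```text
time_s: 2.5
position: [468.7, 19.4, 266.7]
tool_rot: [0.498, 0.502, 0.498, -0.502]
force: [-0.2, 1.3, -0.0]
grip_width: 92.7
```

```bash
cat >> h.py <<'E'
from scipy.spatial.transform import Rotation as Ro
def wrist():
    o=get_obs(); d=get_image('wrist'); q=o['tool_rot']; T=np.eye(4); T[:3,:3]=Ro.from_quat([q[1],q[2],q[3],q[0]]).as_matrix(); T[:3,3]=o['position']
    M=T@np.array(d['mount']); K=d['camera_matrix']; z=d['range_z']; v,u=np.mgrid[0:480,0:640]
    P=np.stack([(u-K[0,2])/K[0,0]*z,(v-K[1,2])/K[1,1]*z,z],-1); W=P@M[:3,:3].T+M[:3,3]; W[z==0]=np.nan
    return o,d,W
def reds(img,W,mn=60):
    hsv=cv2.cvtColor(img,cv2.COLOR_BGR2HSV)
    red=((hsv[...,0]<8)|(hsv[...,0]>172))&(hsv[...,1]>120)&(hsv[...,2]>60)
    n,l,s,c=cv2.connectedComponentsWithStats(red.astype(np.uint8))
    for i in range(1,n):
        if s[i,4]<mn: continue
        p=W[l==i]; p=p[~np.isnan(p[:,0])]
        if len(p)<20: continue
        z=np.percentile(p[:,2],90); q=p[p[:,2]>z-6]
        cc,r=cv2.minEnclosingCircle(q[:,:2].astype(np.float32)); print('red px',c[i].round(),s[i,4],'z',round(float(z),1),'circ',np.round(cc,1),round(r,1))
E
python3 - <<'E'
from h import *
o,d,W=wrist(); save(d,'w1.png'); reds(d['color'],W)
E
```

```text
red px [324. 219.] 691 z 125.8 circ [471.6  18.1] 15.1
red px [321. 287.] 581 z 124.2 circ [468.9 -45.3] 10.9
red px [314. 333.] 891 z 110.2 circ [ 461.4 -104.9] 15.2
red px [310. 360.] 115 z 80.5 circ [ 456.1 -155.6] 12.6
```

View pics/w1.png

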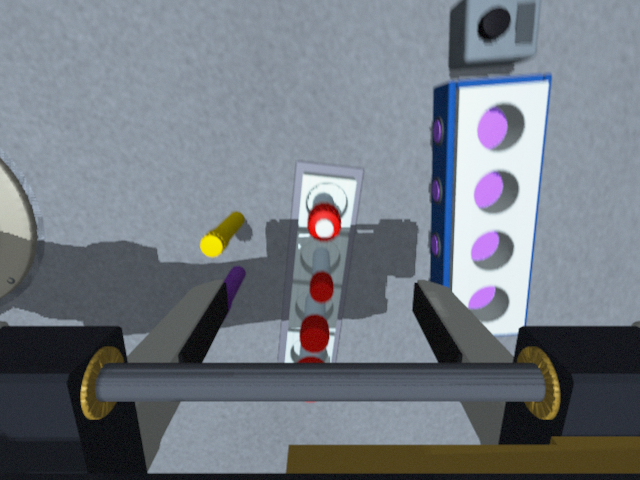

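The wrist view shows tap (324,219) between the open fingers, with slim (321,287) and medium (314,333) behind it. It agrees with the top camera to within 1 mm. Descending on tap.

Call:
{"method": "carry_out", "body": {
  "motion": [
    {"tx": 0.3, "ty": -0.1, "tz": -2.0, "roll": 0, "grip": 1},
    {"tx": 0, "ty": 0, "tz": -2.0, "roll": 0, "grip": 1},
    {"tx": 0, "ty": 0, "tz": -2.0, "roll": 0, "grip": 1},
    {"tx": 0, "ty": 0, "tz": -2.0, "roll": 0, "grip": 1},
    {"tx": 0, "ty": 0, "tz": -2.0, "roll": 0, "grip": 1},
    {"tx": 0, "ty": 0, "tz": -2.0, "roll": 0, "grip": 1},
    {"tx": 0, "ty": 0, "tz": -2.0, "roll": 0, "grip": 1},
    {"tx": 0, "ty": 0, "tz": -2.0, "roll": 0, "grip": 1},
    {"tx": 0, "ty": 0, "tz": -1.5, "roll": 0, "grip": 1},
    {"tx": 0, "ty": 0, "tz": -0.8, "roll": 0, "grip": 1},
    {"tx": 0, "ty": 0, "tz": 0, "roll": 0, "grip": 0.5},
    {"tx": 0, "ty": 0, "tz": 0, "roll": 0, "grip": 0.4}
  ],
  "squeeze": 12
}}

```text
time_s: 3.75
position: [471.8, 19.9, 83.9]
tool_rot: [0.499, 0.501, 0.499, -0.501]
force: [-0.6, 0.7, -0.1]
grip_width: 81.6
```

Call:
{"method": "carry_out", "body": {
  "motion": [
    {"tx": 0, "ty": 0, "tz": 0, "roll": 0, "grip": 0.2},
    {"tx": 0, "ty": 0, "tz": 0, "roll": 0, "grip": 0.1},
    {"tx": 0, "ty": 0, "tz": 0, "roll": 0, "grip": 0.1},
    {"tx": 0, "ty": 0, "tz": 0, "roll": 0, "grip": 0.1},
    {"tx": 0, "ty": 0, "tz": 0, "roll": 0, "grip": 0.1}
  ],
  "squeeze": 12
}}

```text
time_s: 4.25
position: [471.7, 20.2, 83.8]
tool_rot: [0.499, 0.501, 0.499, -0.501]
force: [0.2, 0.0, 0.2]
grip_width: 41.7
```

Call:
{"method": "carry_out", "body": {
  "motion": [
    {"tx": 0, "ty": -0.1, "tz": 0, "roll": 0, "grip": 0.1},
    {"tx": 0, "ty": 0, "tz": 0, "roll": 0, "grip": 0.1},
    {"tx": 0, "ty": 0, "tz": 0, "roll": 0, "grip": 0.1},
    {"tx": 0, "ty": 0, "tz": 0, "roll": 0, "grip": 0.1},
    {"tx": 0, "ty": 0, "tz": 0.5, "roll": 0, "grip": 0.1},
    {"tx": 0, "ty": 0, "tz": 1.0, "roll": 0, "grip": 0.1},
    {"tx": 0, "ty": 0, "tz": 1.5, "roll": 0, "grip": 0.1}
  ],
  "squeeze": 15
}}

```text
time_s: 4.95
position: [471.3, 19.0, 114.1]
tool_rot: [-0.499, -0.501, -0.499, 0.501]
force: [0.1, 0.3, 0.2]
grip_width: 29.5
```

Call:
{"method": "carry_out", "body": {
  "motion": [
    {"tx": 0, "ty": 0, "tz": 1.8, "roll": 0, "grip": 0.1},
    {"tx": 0, "ty": 0, "tz": 1.8, "roll": 0, "grip": 0.1},
    {"tx": 0, "ty": 0, "tz": 1.8, "roll": 0, "grip": 0.1},
    {"tx": 0, "ty": 0, "tz": 1.8, "roll": 0, "grip": 0.1},
    {"tx": 0, "ty": 0, "tz": 1.8, "roll": 0, "grip": 0.1},
    {"tx": 0.5, "ty": -0.2, "tz": 1.8, "roll": 0, "grip": 0.1},
    {"tx": 1.0, "ty": -0.5, "tz": 0, "roll": 0, "grip": 0.1},
    {"tx": 1.7, "ty": -1.0, "tz": 0, "roll": 0, "grip": 0.1},
    {"tx": 1.7, "ty": -1.0, "tz": 0, "roll": 0, "grip": 0.1},
    {"tx": 1.7, "ty": -1.0, "tz": 0, "roll": 0, "grip": 0.1},
    {"tx": 1.7, "ty": -1.0, "tz": 0, "roll": 0, "grip": 0.1},
    {"tx": 1.7, "ty": -1.0, "tz": 0, "roll": 0, "grip": 0.1}
  ],
  "squeeze": 15
}}

```text
time_s: 6.15
position: [572.4, -38.6, 221.0]
tool_rot: [-0.499, -0.501, -0.499, 0.501]
force: [-0.1, 0.5, 0.6]
grip_width: 29.7
```

Call:
{"method": "carry_out", "body": {
  "motion": [
    {"tx": 1.7, "ty": -1.0, "tz": 0, "roll": 0, "grip": 0.1},
    {"tx": 1.7, "ty": -1.0, "tz": 0, "roll": 0, "grip": 0.1},
    {"tx": 1.7, "ty": -1.0, "tz": 0, "roll": 0, "grip": 0.1},
    {"tx": 1.4, "ty": -0.9, "tz": 0, "roll": 0, "grip": 0.1},
    {"tx": 1.2, "ty": -0.8, "tz": 0, "roll": 0, "grip": 0.1},
    {"tx": 0.8, "ty": -0.6, "tz": 0, "roll": 0, "grip": 0.1},
    {"tx": 0, "ty": 0, "tz": 0, "roll": 0, "grip": 0.1}
  ],
  "squeeze": 15
}}

```text
time_s: 6.85
position: [657.3, -92.0, 221.2]
tool_rot: [-0.499, -0.501, -0.499, 0.502]
force: [0.3, 0.6, -1.1]
grip_width: 29.9
```

Run:
```python
from h import *
d=grab('scene'); save(d,'s2.png')
cv2.imwrite('pics/s2c.png',cv2.resize(d['color'][120:390,130:400],None,fx=2,fy=2))
reds(d['color'],world(d))
```

```text
red px [168. 118.] 60 z 316.0 circ [ 709.5 -114.8] 5.0
red px [212. 158.] 383 z 261.8 circ [657.5 -87.4] 14.7
red px [298. 195.] 550 z 108.8 circ [ 462.3 -102.7] 15.5
red px [321. 206.] 177 z 123.8 circ [470.1 -42.5] 11.1
```

View pics/s2c.png

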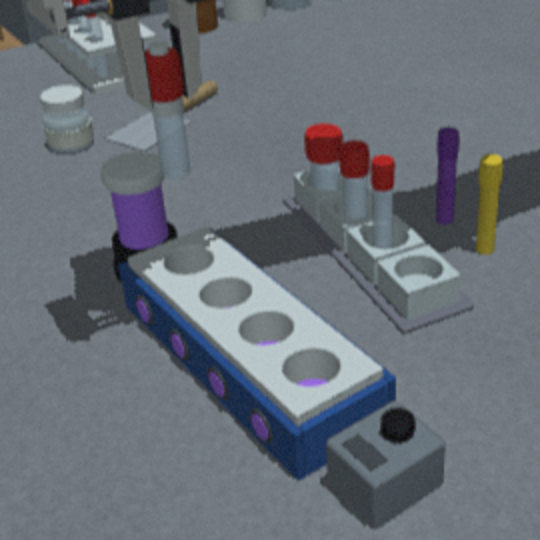

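The crop shows the tap vial upright in the jaws beside the lamp at (165,100), over the first well. Lowering it.

Call:
{"method": "carry_out", "body": {
  "motion": [
    {"tx": 0.1, "ty": 0.1, "tz": -1.5, "roll": 0, "grip": 0.1},
    {"tx": 0, "ty": 0, "tz": -1.8, "roll": 0, "grip": 0.1},
    {"tx": 0, "ty": 0, "tz": -1.8, "roll": 0, "grip": 0.1},
    {"tx": 0, "ty": 0, "tz": -1.8, "roll": 0, "grip": 0.1},
    {"tx": 0, "ty": 0, "tz": -1.8, "roll": 0, "grip": 0.1},
    {"tx": 0, "ty": 0, "tz": -1.5, "roll": 0, "grip": 0.1},
    {"tx": 0, "ty": 0, "tz": -1.0, "roll": 0, "grip": 0.1},
    {"tx": 0, "ty": 0, "tz": -0.6, "roll": 0, "grip": 0.1},
    {"tx": 0, "ty": 0, "tz": -0.4, "roll": 0, "grip": 0.1},
    {"tx": 0, "ty": 0, "tz": -0.2, "roll": 0, "grip": 0.1},
    {"tx": 0, "ty": 0, "tz": -0.1, "roll": 0, "grip": 0.1},
    {"tx": 0, "ty": 0, "tz": 0, "roll": 0, "grip": 0.1}
  ],
  "squeeze": 15
}}

```text
time_s: 8.1
position: [657.9, -89.9, 97.0]
tool_rot: [0.499, 0.501, 0.499, -0.501]
force: [0.8, -0.8, 0.1]
grip_width: 29.8
```

Call:
{"method": "carry_out", "body": {
  "motion": [
    {"tx": 0, "ty": 0, "tz": -0.1, "roll": 0, "grip": 0.1},
    {"tx": 0, "ty": 0, "tz": -0.1, "roll": 0, "grip": 0.1},
    {"tx": 0, "ty": 0, "tz": 0, "roll": 0, "grip": 0.1}
  ],
  "squeeze": 15
}}

```text
time_s: 8.4
position: [657.8, -89.9, 94.7]
tool_rot: [0.499, 0.501, 0.499, -0.501]
force: [0.2, 0.4, 0.4]
grip_width: 29.2
```

Call:
{"method": "carry_out", "body": {
  "motion": [
    {"tx": 0, "ty": 0, "tz": -0.1, "roll": 0, "grip": 0.1},
    {"tx": 0, "ty": 0, "tz": 0, "roll": 0, "grip": 0.1}
  ],
  "squeeze": 15
}}

```text
time_s: 8.6
position: [658.0, -90.0, 94.6]
tool_rot: [0.499, 0.501, 0.499, -0.501]
force: [-1.8, 1.0, 8.2]
grip_width: 30.0
```

8 N upward says the foot is on the floor of the well. Releasing and rising.

Call:
{"method": "carry_out", "body": {
  "motion": [
    {"tx": 0, "ty": 0, "tz": 0, "roll": 0, "grip": 0.4},
    {"tx": 0, "ty": 0, "tz": 0, "roll": 0, "grip": 0.5},
    {"tx": 0, "ty": 0, "tz": 0, "roll": 0, "grip": 0.6},
    {"tx": 0, "ty": 0, "tz": 0, "roll": 0, "grip": 0.7},
    {"tx": 0, "ty": 0, "tz": 0.5, "roll": 0, "grip": 0.8},
    {"tx": 0, "ty": 0, "tz": 1.5, "roll": 0, "grip": 0.8},
    {"tx": 0, "ty": 0, "tz": 2.5, "roll": 0, "grip": 0.8},
    {"tx": 0, "ty": 0, "tz": 3.0, "roll": 0, "grip": 0.8},
    {"tx": 0, "ty": 0, "tz": 3.0, "roll": 0, "grip": 0.8},
    {"tx": 0, "ty": 0, "tz": 2.5, "roll": 0, "grip": 0.8},
    {"tx": 0, "ty": 0, "tz": 1.0, "roll": 0, "grip": 0.8}
  ]
}}

```text
time_s: 9.7
position: [658.7, -90.4, 237.4]
tool_rot: [0.5, 0.502, 0.498, -0.5]
force: [0.5, 1.0, -0.6]
grip_width: 74.2
```

Call:
{"method": "carry_out", "body": {
  "motion": [
    {"tx": -1.3, "ty": 0.3, "tz": 0, "roll": 0, "grip": 0.8},
    {"tx": -2.0, "ty": 0.5, "tz": 0, "roll": 0, "grip": 0.8},
    {"tx": -2.0, "ty": 0.5, "tz": 0, "roll": 0, "grip": 0.8},
    {"tx": -2.0, "ty": 0.5, "tz": 0, "roll": 0, "grip": 0.8},
    {"tx": -2.0, "ty": 0.5, "tz": 0, "roll": 0, "grip": 0.8},
    {"tx": -2.0, "ty": 0.5, "tz": 0, "roll": 0, "grip": 0.8},
    {"tx": -2.0, "ty": 0.5, "tz": 0, "roll": 0, "grip": 0.8},
    {"tx": -2.0, "ty": 0.4, "tz": 0, "roll": 0, "grip": 0.8},
    {"tx": -2.0, "ty": 0.4, "tz": 0, "roll": 0, "grip": 0.8},
    {"tx": -1.6, "ty": 0.4, "tz": 0, "roll": 0, "grip": 0.8},
    {"tx": 0, "ty": 0, "tz": 0, "roll": 0, "grip": 0.8}
  ]
}}

```text
time_s: 10.8
position: [466.5, -44.5, 233.6]
tool_rot: [-0.498, -0.501, -0.5, 0.501]
force: [-0.1, 0.4, 0.1]
grip_width: 74.3
```

Run:
```python
from h import *
o,d,W=wrist(); save(d,'w2.png'); print(o['position'].round(1) if hasattr(o['position'],'round') else o['position']); reds(d['color'],W)
d=grab('scene'); cv2.imwrite('pics/s3c.png',cv2.resize(d['color'][120:390,130:400],None,fx=2,fy=2)); reds(d['color'],world(d))
```

```text
[466.5 -44.5 233.6]
red px [324. 231.] 728 z 124.2 circ [469.2 -44.6] 10.8
red px [546. 282.] 1530 z 136.3 circ [656.4 -89.6] 15.1
red px [315. 290.] 1134 z 110.1 circ [ 461.3 -104.5] 14.6
red px [310. 343.] 1500 z 98.1 circ [459.  -98.2] 84.2
red px [182. 112.] 270 z 119.0 circ [ 476.2 -716.1] 91.5
red px [164. 115.] 270 z 118.9 circ [ 520.1 -718.1] 94.2
red px [298. 195.] 550 z 108.8 circ [ 462.9 -101.4] 14.9
red px [321. 206.] 179 z 123.8 circ [469.8 -41.7] 11.6
red px [221. 224.] 340 z 135.6 circ [659.  -87.8] 15.4
```

View pics/s3c.png

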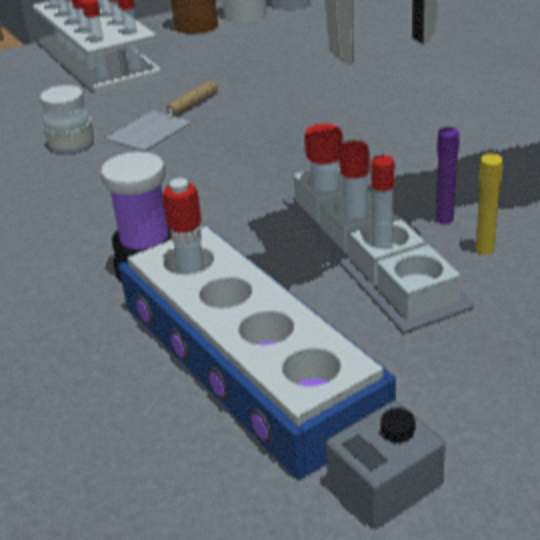

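The crop shows the tap vial standing in the lamp-side well at (187,225). Slim (383,200) is next. Descending on slim.

Call:
{"method": "carry_out", "body": {
  "motion": [
    {"tx": 0.3, "ty": 0, "tz": -2.0, "roll": 0, "grip": 0.7},
    {"tx": 0, "ty": 0, "tz": -2.5, "roll": 0, "grip": 0.7},
    {"tx": 0, "ty": 0, "tz": -2.5, "roll": 0, "grip": 0.7},
    {"tx": 0, "ty": 0, "tz": -2.5, "roll": 0, "grip": 0.7},
    {"tx": 0, "ty": 0, "tz": -2.0, "roll": 0, "grip": 0.7},
    {"tx": 0, "ty": 0, "tz": -1.5, "roll": 0, "grip": 0.7},
    {"tx": 0, "ty": 0, "tz": -0.9, "roll": 0, "grip": 0.7},
    {"tx": 0, "ty": 0, "tz": -0.4, "roll": 0, "grip": 0.7},
    {"tx": 0, "ty": 0, "tz": 0, "roll": 0, "grip": 0.5},
    {"tx": 0, "ty": 0, "tz": 0, "roll": 0, "grip": 0.4}
  ],
  "squeeze": 12
}}

```text
time_s: 11.9
position: [472.1, -45.0, 91.1]
tool_rot: [0.499, 0.501, 0.499, -0.501]
force: [-0.3, -0.4, -0.2]
grip_width: 53.6
```

Call:
{"method": "carry_out", "body": {
  "motion": [
    {"tx": 0, "ty": 0, "tz": 0, "roll": 0, "grip": 0.1},
    {"tx": 0, "ty": 0, "tz": 0, "roll": 0, "grip": 0.1},
    {"tx": 0, "ty": 0, "tz": 0, "roll": 0, "grip": 0.1},
    {"tx": 0, "ty": 0, "tz": 0, "roll": 0, "grip": 0.1},
    {"tx": 0, "ty": 0, "tz": 0, "roll": 0, "grip": 0.1},
    {"tx": 0, "ty": 0, "tz": 0, "roll": 0, "grip": 0.1},
    {"tx": 0, "ty": 0, "tz": 0, "roll": 0, "grip": 0.1}
  ],
  "squeeze": 15
}}

```text
time_s: 12.6
position: [471.7, -44.9, 90.8]
tool_rot: [0.499, 0.501, 0.499, -0.501]
force: [-0.4, -0.1, 6.6]
grip_width: 21.8
```

Call:
{"method": "carry_out", "body": {
  "motion": [
    {"tx": 0, "ty": 0, "tz": 0.5, "roll": 0, "grip": 0.1},
    {"tx": 0, "ty": 0, "tz": 1.0, "roll": 0, "grip": 0.1},
    {"tx": 0, "ty": 0, "tz": 1.8, "roll": 0, "grip": 0.1},
    {"tx": 0, "ty": 0, "tz": 1.8, "roll": 0, "grip": 0.1},
    {"tx": 0, "ty": 0, "tz": 1.8, "roll": 0, "grip": 0.1},
    {"tx": 0, "ty": 0, "tz": 1.8, "roll": 0, "grip": 0.1},
    {"tx": 0, "ty": 0, "tz": 1.8, "roll": 0, "grip": 0.1},
    {"tx": 0.8, "ty": 0.1, "tz": 1.0, "roll": 0, "grip": 0.1},
    {"tx": 1.5, "ty": 0.2, "tz": 0, "roll": 0, "grip": 0.1},
    {"tx": 1.9, "ty": 0.2, "tz": 0, "roll": 0, "grip": 0.1},
    {"tx": 1.9, "ty": 0.2, "tz": 0, "roll": 0, "grip": 0.1},
    {"tx": 1.9, "ty": 0.2, "tz": 0, "roll": 0, "grip": 0.1}
  ],
  "squeeze": 15
}}

```text
time_s: 13.8
position: [552.2, -35.8, 206.4]
tool_rot: [0.499, 0.501, 0.499, -0.501]
force: [0.5, -0.4, -0.5]
grip_width: 21.9
```

Call:
{"method": "carry_out", "body": {
  "motion": [
    {"tx": 1.9, "ty": 0.2, "tz": 0, "roll": 0, "grip": 0.1},
    {"tx": 1.9, "ty": 0.2, "tz": 0, "roll": 0, "grip": 0.1},
    {"tx": 1.9, "ty": 0.2, "tz": 0, "roll": 0, "grip": 0.1},
    {"tx": 1.9, "ty": 0.2, "tz": 0, "roll": 0, "grip": 0.1},
    {"tx": 1.5, "ty": 0.1, "tz": 0, "roll": 0, "grip": 0.1},
    {"tx": 0.8, "ty": 0, "tz": 0, "roll": 0, "grip": 0.1},
    {"tx": 0.3, "ty": 0, "tz": 0, "roll": 0, "grip": 0.1},
    {"tx": 0, "ty": 0, "tz": 0, "roll": 0, "grip": 0.1}
  ],
  "squeeze": 15
}}

```text
time_s: 14.6
position: [653.3, -27.0, 205.7]
tool_rot: [-0.499, -0.501, -0.499, 0.501]
force: [-0.5, 0.8, -0.1]
grip_width: 21.8
```

Run:
```python
from h import *
d=grab('scene'); cv2.imwrite('pics/s4c.png',cv2.resize(d['color'][120:390,130:400],None,fx=2,fy=2)); reds(d['color'],world(d))
d=grab('top'); W=world(d); reds(d['color'],W)
```

```text
red px [178. 109.] 188 z 119.1 circ [ 472.6 -739.1] 71.3
red px [160. 111.] 164 z 119.2 circ [ 523.5 -738.1] 69.5
red px [234. 181.] 241 z 238.3 circ [651.8 -24.9] 12.5
red px [298. 195.] 554 z 108.9 circ [ 463.7 -103. ] 16.9
red px [221. 224.] 334 z 135.6 circ [658.6 -86. ] 14.6
red px [426. 281.] 210 z 112.6 circ [ 462.1 -105. ] 14.8
red px [466. 285.] 647 z 100.6 circ [ 456.9 -170.2] 20.1
```

View pics/s4c.png

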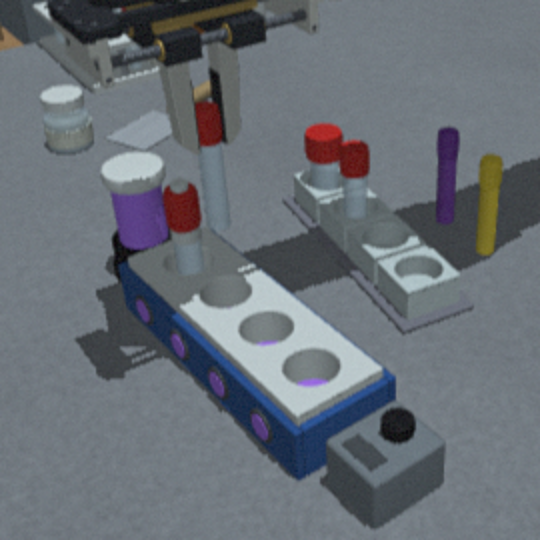

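The slim vial hangs upright over the second well at (225,290). Lowering it.

Call:
{"method": "carry_out", "body": {
  "motion": [
    {"tx": 0.1, "ty": 0, "tz": -1.0, "roll": 0, "grip": 0.1},
    {"tx": 0, "ty": 0, "tz": -1.8, "roll": 0, "grip": 0.1},
    {"tx": 0, "ty": 0, "tz": -1.8, "roll": 0, "grip": 0.1},
    {"tx": 0, "ty": 0, "tz": -1.8, "roll": 0, "grip": 0.1},
    {"tx": 0, "ty": 0, "tz": -1.5, "roll": 0, "grip": 0.1},
    {"tx": 0, "ty": 0, "tz": -1.0, "roll": 0, "grip": 0.1},
    {"tx": 0, "ty": 0, "tz": -0.6, "roll": 0, "grip": 0.1},
    {"tx": 0, "ty": 0, "tz": -0.4, "roll": 0, "grip": 0.1},
    {"tx": 0, "ty": 0, "tz": -0.2, "roll": 0, "grip": 0.1},
    {"tx": 0, "ty": 0, "tz": -0.1, "roll": 0, "grip": 0.1},
    {"tx": 0, "ty": 0, "tz": 0, "roll": 0, "grip": 0.1}
  ],
  "squeeze": 15
}}

```text
time_s: 15.8
position: [654.8, -26.9, 104.0]
tool_rot: [0.499, 0.501, 0.499, -0.501]
force: [-0.2, -0.4, -0.5]
grip_width: 21.6
```

Call:
{"method": "carry_out", "body": {
  "motion": [
    {"tx": 0, "ty": 0, "tz": -0.1, "roll": 0, "grip": 0.1},
    {"tx": 0, "ty": 0, "tz": -0.1, "roll": 0, "grip": 0.1},
    {"tx": 0, "ty": 0, "tz": 0, "roll": 0, "grip": 0.1}
  ],
  "squeeze": 15
}}

```text
time_s: 16.1
position: [654.9, -26.9, 102.0]
tool_rot: [0.499, 0.501, 0.499, -0.501]
force: [0.6, 0.2, 1.9]
grip_width: 21.7
```

Call:
{"method": "carry_out", "body": {
  "motion": [
    {"tx": 0, "ty": 0, "tz": -0.1, "roll": 0, "grip": 0.1},
    {"tx": 0, "ty": 0, "tz": 0, "roll": 0, "grip": 0.1}
  ],
  "squeeze": 15
}}

```text
time_s: 16.3
position: [655.1, -27.1, 101.9]
tool_rot: [0.499, 0.502, 0.499, -0.501]
force: [-2.3, 0.6, 11.8]
grip_width: 21.5
```

Contact at the floor of the well. Releasing, rising, and moving to the medium vial at (461.5, −104.7).

Call:
{"method": "carry_out", "body": {
  "motion": [
    {"tx": 0, "ty": 0, "tz": 0.1, "roll": 0, "grip": 0.3},
    {"tx": 0, "ty": 0, "tz": 0, "roll": 0, "grip": 0.4},
    {"tx": 0, "ty": 0, "tz": 0, "roll": 0, "grip": 0.5},
    {"tx": 0, "ty": 0, "tz": 0, "roll": 0, "grip": 0.6},
    {"tx": 0, "ty": 0, "tz": 0.5, "roll": 0, "grip": 0.7},
    {"tx": 0, "ty": 0, "tz": 1.5, "roll": 0, "grip": 0.8},
    {"tx": 0, "ty": 0, "tz": 2.5, "roll": 0, "grip": 0.8},
    {"tx": 0, "ty": 0, "tz": 3.0, "roll": 0, "grip": 0.8},
    {"tx": 0, "ty": 0, "tz": 3.0, "roll": 0, "grip": 0.8},
    {"tx": 0, "ty": 0, "tz": 2.5, "roll": 0, "grip": 0.8},
    {"tx": -0.5, "ty": 0, "tz": 0, "roll": 0, "grip": 0.8},
    {"tx": -1.5, "ty": -0.3, "tz": 0, "roll": 0, "grip": 0.8}
  ]
}}

```text
time_s: 17.5
position: [635.5, -29.3, 232.9]
tool_rot: [0.5, 0.502, 0.499, -0.5]
force: [0.2, 0.9, 0.1]
grip_width: 74.1
```

Call:
{"method": "carry_out", "body": {
  "motion": [
    {"tx": -2.0, "ty": -0.9, "tz": 0, "roll": 0, "grip": 0.8},
    {"tx": -2.0, "ty": -0.9, "tz": 0, "roll": 0, "grip": 0.8},
    {"tx": -2.0, "ty": -0.9, "tz": 0, "roll": 0, "grip": 0.8},
    {"tx": -2.0, "ty": -0.9, "tz": 0, "roll": 0, "grip": 0.8},
    {"tx": -2.0, "ty": -0.9, "tz": 0, "roll": 0, "grip": 0.8},
    {"tx": -2.0, "ty": -0.9, "tz": 0, "roll": 0, "grip": 0.8},
    {"tx": -2.0, "ty": -0.9, "tz": 0, "roll": 0, "grip": 0.8},
    {"tx": -2.0, "ty": -0.8, "tz": 0, "roll": 0, "grip": 0.8},
    {"tx": -1.3, "ty": -0.4, "tz": 0, "roll": 0, "grip": 0.8},
    {"tx": 0, "ty": 0, "tz": 0, "roll": 0, "grip": 0.8}
  ]
}}

```text
time_s: 18.5
position: [460.1, -105.3, 231.9]
tool_rot: [0.498, 0.502, 0.499, -0.501]
force: [1.2, -0.1, 0.2]
grip_width: 74.3
```

Run:
```python
from h import *
o,d,W=wrist(); print(o['position']); reds(d['color'],W)
d=grab('scene'); cv2.imwrite('pics/s5c.png',cv2.resize(d['color'][120:390,130:400],None,fx=2,fy=2)); reds(d['color'],world(d))
```

```text
[ 460.06508561 -105.3070345   231.89740932]
red px [587. 129.] 1516 z 135.0 circ [653.5 -27.7] 11.7
red px [568. 211.] 1726 z 136.3 circ [656.2 -89.5] 15.2
red px [322. 226.] 1155 z 110.2 circ [ 461.6 -104.7] 14.9
red px [316. 290.] 1758 z 98.3 circ [ 456.1 -170.2] 19.7
red px [182. 112.] 273 z 119.0 circ [ 477.5 -716.8] 89.5
red px [164. 115.] 269 z 119.2 circ [ 526.5 -716.6] 91.0
red px [298. 195.] 548 z 108.9 circ [ 462.8 -101.8] 16.2
red px [221. 224.] 338 z 135.6 circ [657.9 -87.3] 15.2
red px [239. 237.] 239 z 134.7 circ [654.8 -25.8] 12.1
```

View pics/s5c.png

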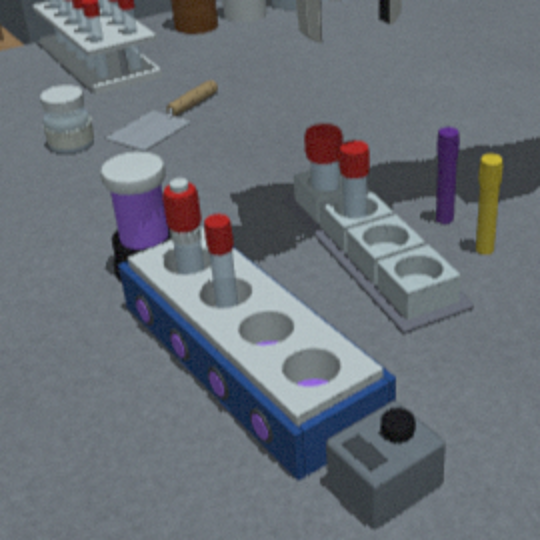

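Slim stands in well 2 at (222,265) and tap in well 1. Descending on medium.

Call:
{"method": "carry_out", "body": {
  "motion": [
    {"tx": 0, "ty": 0, "tz": -2.0, "roll": 0, "grip": 0.7},
    {"tx": 0, "ty": 0, "tz": -2.5, "roll": 0, "grip": 0.7},
    {"tx": 0, "ty": 0, "tz": -2.5, "roll": 0, "grip": 0.7},
    {"tx": 0, "ty": 0, "tz": -2.5, "roll": 0, "grip": 0.7},
    {"tx": 0, "ty": 0, "tz": -2.5, "roll": 0, "grip": 0.7},
    {"tx": 0, "ty": 0, "tz": -2.0, "roll": 0, "grip": 0.7},
    {"tx": 0, "ty": 0, "tz": -1.0, "roll": 0, "grip": 0.7},
    {"tx": 0, "ty": 0, "tz": -0.5, "roll": 0, "grip": 0.7},
    {"tx": 0, "ty": 0, "tz": 0, "roll": 0, "grip": 0.6},
    {"tx": 0, "ty": 0, "tz": 0, "roll": 0, "grip": 0.5}
  ],
  "squeeze": 12
}}

```text
time_s: 19.6
position: [462.2, -104.9, 77.2]
tool_rot: [0.499, 0.501, 0.499, -0.501]
force: [-0.5, -1.1, 0.2]
grip_width: 53.4
```

Call:
{"method": "carry_out", "body": {
  "motion": [
    {"tx": 0, "ty": 0, "tz": 0, "roll": 0, "grip": 0.1},
    {"tx": 0, "ty": 0, "tz": 0, "roll": 0, "grip": 0.1},
    {"tx": 0, "ty": 0, "tz": 0, "roll": 0, "grip": 0.1},
    {"tx": 0, "ty": 0, "tz": 0, "roll": 0, "grip": 0.1},
    {"tx": 0, "ty": 0, "tz": 0, "roll": 0, "grip": 0.1},
    {"tx": 0, "ty": 0, "tz": 0, "roll": 0, "grip": 0.1}
  ],
  "squeeze": 15
}}

```text
time_s: 20.2
position: [462.0, -104.9, 77.0]
tool_rot: [0.499, 0.501, 0.499, -0.501]
force: [-0.4, 0.3, 6.5]
grip_width: 29.7
```

Call:
{"method": "carry_out", "body": {
  "motion": [
    {"tx": 0, "ty": 0, "tz": 0.5, "roll": 0, "grip": 0.1},
    {"tx": 0, "ty": 0, "tz": 1.0, "roll": 0, "grip": 0.1},
    {"tx": 0, "ty": 0, "tz": 1.8, "roll": 0, "grip": 0.1},
    {"tx": 0, "ty": 0, "tz": 1.8, "roll": 0, "grip": 0.1},
    {"tx": 0, "ty": 0, "tz": 1.8, "roll": 0, "grip": 0.1},
    {"tx": 0, "ty": 0, "tz": 1.8, "roll": 0, "grip": 0.1},
    {"tx": 0, "ty": 0, "tz": 1.8, "roll": 0, "grip": 0.1},
    {"tx": 0.4, "ty": 0.3, "tz": 1.5, "roll": 0, "grip": 0.1},
    {"tx": 0.9, "ty": 0.7, "tz": 0.8, "roll": 0, "grip": 0.1},
    {"tx": 1.6, "ty": 1.2, "tz": 0, "roll": 0, "grip": 0.1},
    {"tx": 1.6, "ty": 1.2, "tz": 0, "roll": 0, "grip": 0.1},
    {"tx": 1.6, "ty": 1.2, "tz": 0, "roll": 0, "grip": 0.1}
  ],
  "squeeze": 15
}}

```text
time_s: 21.4
position: [524.2, -57.1, 203.9]
tool_rot: [-0.499, -0.501, -0.499, 0.501]
force: [0.7, 0.1, -0.6]
grip_width: 29.9
```

Call:
{"method": "carry_out", "body": {
  "motion": [
    {"tx": 1.6, "ty": 1.2, "tz": 0, "roll": 0, "grip": 0.1},
    {"tx": 1.6, "ty": 1.2, "tz": 0, "roll": 0, "grip": 0.1},
    {"tx": 1.6, "ty": 1.2, "tz": 0, "roll": 0, "grip": 0.1},
    {"tx": 1.6, "ty": 1.2, "tz": 0, "roll": 0, "grip": 0.1},
    {"tx": 1.6, "ty": 1.2, "tz": 0, "roll": 0, "grip": 0.1},
    {"tx": 1.6, "ty": 1.2, "tz": 0, "roll": 0, "grip": 0.1},
    {"tx": 1.6, "ty": 1.2, "tz": 0, "roll": 0, "grip": 0.1},
    {"tx": 1.0, "ty": 0.8, "tz": 0, "roll": 0, "grip": 0.1},
    {"tx": 0.5, "ty": 0.3, "tz": 0, "roll": 0, "grip": 0.1},
    {"tx": 0, "ty": 0, "tz": 0, "roll": 0, "grip": 0.1}
  ],
  "squeeze": 15
}}

```text
time_s: 22.4
position: [649.9, 36.6, 203.8]
tool_rot: [-0.499, -0.501, -0.499, 0.501]
force: [-0.2, 0.4, -0.8]
grip_width: 29.9
```

Call:
{"method": "carry_out", "body": {
  "motion": [
    {"tx": 0, "ty": 0, "tz": -1.0, "roll": 0, "grip": 0.1},
    {"tx": 0, "ty": 0, "tz": -1.8, "roll": 0, "grip": 0.1},
    {"tx": 0, "ty": 0, "tz": -1.8, "roll": 0, "grip": 0.1},
    {"tx": 0, "ty": 0, "tz": -1.8, "roll": 0, "grip": 0.1},
    {"tx": 0, "ty": 0, "tz": -1.8, "roll": 0, "grip": 0.1},
    {"tx": 0, "ty": 0, "tz": -1.2, "roll": 0, "grip": 0.1},
    {"tx": 0, "ty": 0, "tz": -0.8, "roll": 0, "grip": 0.1},
    {"tx": 0, "ty": 0, "tz": -0.6, "roll": 0, "grip": 0.1},
    {"tx": 0, "ty": 0, "tz": -0.3, "roll": 0, "grip": 0.1},
    {"tx": 0, "ty": 0, "tz": -0.1, "roll": 0, "grip": 0.1},
    {"tx": 0, "ty": 0, "tz": -0.1, "roll": 0, "grip": 0.1},
    {"tx": 0, "ty": 0, "tz": 0, "roll": 0, "grip": 0.1}
  ],
  "squeeze": 15
}}

```text
time_s: 23.6
position: [649.9, 36.1, 91.9]
tool_rot: [0.499, 0.501, 0.499, -0.501]
force: [-0.4, 1.2, -0.7]
grip_width: 29.4
```

Call:
{"method": "carry_out", "body": {
  "motion": [
    {"tx": 0, "ty": 0, "tz": -0.1, "roll": 0, "grip": 0.1},
    {"tx": 0, "ty": 0, "tz": 0, "roll": 0, "grip": 0.1}
  ],
  "squeeze": 15
}}

```text
time_s: 23.8
position: [649.7, 36.2, 90.7]
tool_rot: [0.499, 0.501, 0.499, -0.501]
force: [-0.5, 0.3, -0.7]
grip_width: 29.7
```

Call:
{"method": "carry_out", "body": {
  "motion": [
    {"tx": 0, "ty": 0, "tz": -0.1, "roll": 0, "grip": 0.1},
    {"tx": 0, "ty": 0, "tz": -0.1, "roll": 0, "grip": 0.1},
    {"tx": 0, "ty": 0, "tz": 0, "roll": 0, "grip": 0.1}
  ],
  "squeeze": 15
}}

```text
time_s: 24.1
position: [649.6, 36.1, 88.5]
tool_rot: [-0.499, -0.501, -0.499, 0.501]
force: [-0.5, -0.8, -0.5]
grip_width: 29.6
```

Call:
{"method": "carry_out", "body": {
  "motion": [
    {"tx": 0, "ty": 0, "tz": -0.1, "roll": 0, "grip": 0.1},
    {"tx": 0, "ty": 0, "tz": 0, "roll": 0, "grip": 0.1}
  ],
  "squeeze": 15
}}

```text
time_s: 24.3
position: [649.8, 36.1, 88.1]
tool_rot: [0.499, 0.501, 0.499, -0.501]
force: [-1.3, 0.2, 4.3]
grip_width: 29.4
```

Contact. Releasing and going to the wide vial.

Call:
{"method": "carry_out", "body": {
  "motion": [
    {"tx": 0, "ty": 0, "tz": 0, "roll": 0, "grip": 0.4},
    {"tx": 0, "ty": 0, "tz": 0, "roll": 0, "grip": 0.5},
    {"tx": 0, "ty": 0, "tz": 0, "roll": 0, "grip": 0.6},
    {"tx": 0, "ty": 0, "tz": 0, "roll": 0, "grip": 0.7},
    {"tx": 0, "ty": 0, "tz": 0.5, "roll": 0, "grip": 0.8},
    {"tx": 0, "ty": 0, "tz": 1.5, "roll": 0, "grip": 0.9},
    {"tx": 0, "ty": 0, "tz": 2.5, "roll": 0, "grip": 0.9},
    {"tx": 0, "ty": 0, "tz": 3.0, "roll": 0, "grip": 0.9},
    {"tx": 0, "ty": 0, "tz": 3.0, "roll": 0, "grip": 0.9},
    {"tx": 0, "ty": 0, "tz": 2.5, "roll": 0, "grip": 0.9},
    {"tx": -0.5, "ty": -0.5, "tz": 1.0, "roll": 0, "grip": 0.9},
    {"tx": -1.2, "ty": -1.3, "tz": 0, "roll": 0, "grip": 0.9}
  ]
}}

```text
time_s: 25.5
position: [633.3, 18.6, 229.2]
tool_rot: [0.5, 0.502, 0.499, -0.5]
force: [0.0, -0.0, -0.2]
grip_width: 83.6
```

Call:
{"method": "carry_out", "body": {
  "motion": [
    {"tx": -2.0, "ty": -2.1, "tz": 0, "roll": 0, "grip": 0.9},
    {"tx": -2.0, "ty": -2.1, "tz": 0, "roll": 0, "grip": 0.9},
    {"tx": -2.0, "ty": -2.1, "tz": 0, "roll": 0, "grip": 0.9},
    {"tx": -2.0, "ty": -2.1, "tz": 0, "roll": 0, "grip": 0.9},
    {"tx": -2.0, "ty": -2.1, "tz": 0, "roll": 0, "grip": 0.9},
    {"tx": -2.0, "ty": -2.1, "tz": 0, "roll": 0, "grip": 0.9},
    {"tx": -2.0, "ty": -2.1, "tz": 0, "roll": 0, "grip": 0.9},
    {"tx": -1.7, "ty": -2.0, "tz": 0, "roll": 0, "grip": 0.9},
    {"tx": -1.2, "ty": -1.5, "tz": 0, "roll": 0, "grip": 0.9},
    {"tx": -0.5, "ty": -0.7, "tz": 0, "roll": 0, "grip": 0.9},
    {"tx": 0, "ty": 0, "tz": 0, "roll": 0, "grip": 0.9}
  ]
}}

```text
time_s: 26.6
position: [457.0, -171.8, 227.2]
tool_rot: [-0.498, -0.501, -0.499, 0.502]
force: [-0.5, 0.3, 0.6]
grip_width: 83.5
```

Run:
```python
from h import *
o,d,W=wrist(); print(o['position']); reds(d['color'],W)
d=grab('scene'); cv2.imwrite('pics/s6c.png',cv2.resize(d['color'][120:390,130:400],None,fx=2,fy=2)); reds(d['color'],world(d))
```

```text
[ 457.01832607 -171.80441575  227.15453188]
red px [614.  25.] 1843 z 134.8 circ [651.8 -28. ] 11.4
red px [594. 123.] 2194 z 136.3 circ [655.9 -90.3] 15.4
red px [319. 223.] 1873 z 98.3 circ [ 455.9 -170.4] 20.1
red px [182. 112.] 273 z 119.1 circ [ 474.3 -718.1] 92.9
red px [164. 115.] 268 z 119.0 circ [ 523.4 -716. ] 91.0
red px [292. 191.] 320 z 97.9 circ [ 456.7 -167.1] 20.9
red px [221. 224.] 344 z 135.8 circ [658.3 -88.1] 16.2
red px [239. 236.] 241 z 134.6 circ [654.8 -25.8] 12.6
red px [261. 260.] 391 z 121.0 circ [649.3  38.9] 16.0
```

View pics/s6c.png

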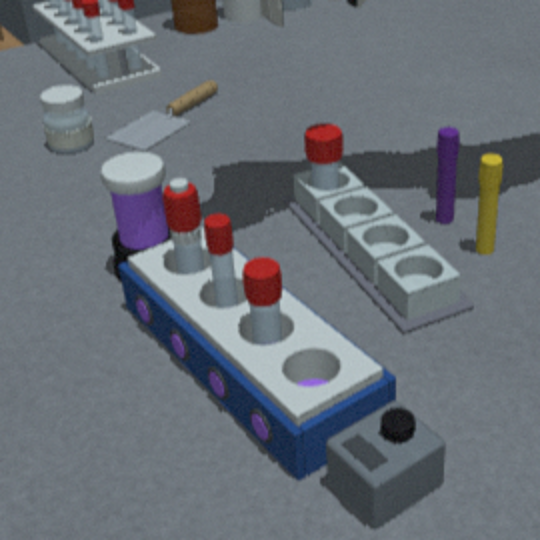

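Medium stands in well 3 at (264,300). Descending on wide.

Call:
{"method": "carry_out", "body": {
  "motion": [
    {"tx": -0.2, "ty": 0.1, "tz": -2.0, "roll": 0, "grip": 0.9},
    {"tx": 0, "ty": 0, "tz": -2.5, "roll": 0, "grip": 0.9},
    {"tx": 0, "ty": 0, "tz": -2.5, "roll": 0, "grip": 0.9},
    {"tx": 0, "ty": 0, "tz": -2.5, "roll": 0, "grip": 0.9},
    {"tx": 0, "ty": 0, "tz": -2.5, "roll": 0, "grip": 0.9},
    {"tx": 0, "ty": 0, "tz": -2.0, "roll": 0, "grip": 0.9},
    {"tx": 0, "ty": 0, "tz": -1.2, "roll": 0, "grip": 0.9},
    {"tx": 0, "ty": 0, "tz": -0.8, "roll": 0, "grip": 0.9},
    {"tx": 0, "ty": 0, "tz": -0.3, "roll": 0, "grip": 0.8},
    {"tx": 0, "ty": 0, "tz": 0, "roll": 0, "grip": 0.7},
    {"tx": 0, "ty": 0, "tz": 0, "roll": 0, "grip": 0.6}
  ],
  "squeeze": 12
}}

```text
time_s: 27.8
position: [457.1, -169.9, 65.2]
tool_rot: [0.499, 0.501, 0.499, -0.501]
force: [0.3, -0.5, 0.7]
grip_width: 64.4
```

Call:
{"method": "carry_out", "body": {
  "motion": [
    {"tx": 0, "ty": 0, "tz": 0, "roll": 0, "grip": 0.2},
    {"tx": 0, "ty": 0, "tz": 0, "roll": 0, "grip": 0.2},
    {"tx": 0, "ty": 0, "tz": 0, "roll": 0, "grip": 0.2},
    {"tx": 0, "ty": 0, "tz": 0, "roll": 0, "grip": 0.2},
    {"tx": 0, "ty": 0, "tz": 0, "roll": 0, "grip": 0.2},
    {"tx": 0, "ty": 0, "tz": 0, "roll": 0, "grip": 0.2}
  ],
  "squeeze": 15
}}

```text
time_s: 28.4
position: [456.9, -169.9, 64.8]
tool_rot: [0.499, 0.501, 0.499, -0.501]
force: [-0.3, 0.4, 5.8]
grip_width: 39.8
```

Call:
{"method": "carry_out", "body": {
  "motion": [
    {"tx": 0, "ty": 0, "tz": 0.5, "roll": 0, "grip": 0.2},
    {"tx": 0, "ty": 0, "tz": 1.0, "roll": 0, "grip": 0.2},
    {"tx": 0, "ty": 0, "tz": 1.8, "roll": 0, "grip": 0.2},
    {"tx": 0, "ty": 0, "tz": 2.0, "roll": 0, "grip": 0.2},
    {"tx": 0, "ty": 0, "tz": 2.0, "roll": 0, "grip": 0.2},
    {"tx": 0, "ty": 0, "tz": 2.0, "roll": 0, "grip": 0.2},
    {"tx": 0, "ty": 0, "tz": 2.0, "roll": 0, "grip": 0.2},
    {"tx": 0, "ty": 0, "tz": 1.8, "roll": 0, "grip": 0.2},
    {"tx": 0.4, "ty": 0.5, "tz": 1.2, "roll": 0, "grip": 0.2},
    {"tx": 0.9, "ty": 1.2, "tz": 0.4, "roll": 0, "grip": 0.2},
    {"tx": 1.2, "ty": 1.8, "tz": 0, "roll": 0, "grip": 0.2},
    {"tx": 1.2, "ty": 1.8, "tz": 0, "roll": 0, "grip": 0.2}
  ],
  "squeeze": 15
}}

```text
time_s: 29.6
position: [493.7, -116.4, 212.6]
tool_rot: [0.499, 0.502, 0.499, -0.501]
force: [0.6, 0.0, -1.3]
grip_width: 39.7
```

Call:
{"method": "carry_out", "body": {
  "motion": [
    {"tx": 1.3, "ty": 1.8, "tz": 0, "roll": 0, "grip": 0.2},
    {"tx": 1.3, "ty": 1.8, "tz": 0, "roll": 0, "grip": 0.2},
    {"tx": 1.3, "ty": 1.8, "tz": 0, "roll": 0, "grip": 0.2},
    {"tx": 1.3, "ty": 1.8, "tz": 0, "roll": 0, "grip": 0.2},
    {"tx": 1.3, "ty": 1.8, "tz": 0, "roll": 0, "grip": 0.2},
    {"tx": 1.3, "ty": 1.8, "tz": 0, "roll": 0, "grip": 0.2},
    {"tx": 1.3, "ty": 1.8, "tz": 0, "roll": 0, "grip": 0.2},
    {"tx": 1.3, "ty": 1.8, "tz": 0, "roll": 0, "grip": 0.2},
    {"tx": 1.3, "ty": 1.9, "tz": 0, "roll": 0, "grip": 0.2},
    {"tx": 1.3, "ty": 1.9, "tz": 0, "roll": 0, "grip": 0.2},
    {"tx": 1.3, "ty": 1.9, "tz": 0, "roll": 0, "grip": 0.2},
    {"tx": 0.8, "ty": 1.2, "tz": 0, "roll": 0, "grip": 0.2}
  ],
  "squeeze": 15
}}

```text
time_s: 30.8
position: [645.7, 98.5, 211.4]
tool_rot: [0.499, 0.501, 0.499, -0.501]
force: [0.2, -0.3, -1.2]
grip_width: 39.7
```

Call:
{"method": "carry_out", "body": {
  "motion": [
    {"tx": 0.2, "ty": 0.3, "tz": 0, "roll": 0, "grip": 0.2},
    {"tx": 0, "ty": 0, "tz": 0, "roll": 0, "grip": 0.2},
    {"tx": 0, "ty": 0, "tz": 0, "roll": 0, "grip": 0.2}
  ],
  "squeeze": 15
}}

```text
time_s: 31.1
position: [646.2, 97.9, 211.7]
tool_rot: [-0.499, -0.501, -0.499, 0.502]
force: [0.0, 0.4, -0.8]
grip_width: 39.8
```

Call:
{"method": "carry_out", "body": {
  "motion": [
    {"tx": 0, "ty": 0.2, "tz": -1.2, "roll": 0, "grip": 0.2},
    {"tx": 0, "ty": 0, "tz": -2.0, "roll": 0, "grip": 0.2},
    {"tx": 0, "ty": 0, "tz": -2.0, "roll": 0, "grip": 0.2},
    {"tx": 0, "ty": 0, "tz": -2.0, "roll": 0, "grip": 0.2},
    {"tx": 0, "ty": 0, "tz": -2.0, "roll": 0, "grip": 0.2},
    {"tx": 0, "ty": 0, "tz": -1.5, "roll": 0, "grip": 0.2},
    {"tx": 0, "ty": 0, "tz": -1.0, "roll": 0, "grip": 0.2},
    {"tx": 0, "ty": 0, "tz": -0.8, "roll": 0, "grip": 0.2},
    {"tx": 0, "ty": 0, "tz": -0.5, "roll": 0, "grip": 0.2},
    {"tx": 0, "ty": 0, "tz": -0.3, "roll": 0, "grip": 0.2},
    {"tx": 0, "ty": 0, "tz": -0.1, "roll": 0, "grip": 0.2},
    {"tx": 0, "ty": 0, "tz": 0, "roll": 0, "grip": 0.2}
  ],
  "squeeze": 15
}}

```text
time_s: 32.3
position: [646.9, 101.1, 77.9]
tool_rot: [0.499, 0.501, 0.499, -0.501]
force: [0.6, 0.2, 0.1]
grip_width: 40.3
```

Call:
{"method": "carry_out", "body": {
  "motion": [
    {"tx": 0, "ty": 0, "tz": -0.1, "roll": 0, "grip": 0.2},
    {"tx": 0, "ty": 0, "tz": 0, "roll": 0, "grip": 0.2}
  ],
  "squeeze": 15
}}

```text
time_s: 32.5
position: [646.8, 101.2, 76.8]
tool_rot: [0.499, 0.501, 0.499, -0.501]
force: [-0.2, -0.4, 0.1]
grip_width: 39.7
```

Call:
{"method": "carry_out", "body": {
  "motion": [
    {"tx": 0, "ty": 0, "tz": -0.1, "roll": 0, "grip": 0.2},
    {"tx": 0, "ty": 0, "tz": 0, "roll": 0, "grip": 0.2}
  ],
  "squeeze": 15
}}

```text
time_s: 32.7
position: [646.8, 101.1, 76.0]
tool_rot: [0.499, 0.501, 0.499, -0.501]
force: [-0.8, 0.5, 2.6]
grip_width: 39.5
```

Call:
{"method": "carry_out", "body": {
  "motion": [
    {"tx": 0, "ty": 0, "tz": -0.1, "roll": 0, "grip": 0.2},
    {"tx": 0, "ty": 0, "tz": 0, "roll": 0, "grip": 0.2}
  ],
  "squeeze": 15
}}

```text
time_s: 32.9
position: [646.8, 101.2, 75.8]
tool_rot: [0.499, 0.501, 0.499, -0.501]
force: [-2.9, 0.2, 11.7]
grip_width: 40.1
```

Contact. Releasing, then rising and drawing back clear of the reactor.

Call:
{"method": "carry_out", "body": {
  "motion": [
    {"tx": 0, "ty": 0, "tz": 0.1, "roll": 0, "grip": 0.5},
    {"tx": 0, "ty": 0, "tz": 0, "roll": 0, "grip": 0.6},
    {"tx": 0, "ty": 0, "tz": 0, "roll": 0, "grip": 0.7},
    {"tx": 0, "ty": 0, "tz": 0, "roll": 0, "grip": 0.8},
    {"tx": 0, "ty": 0, "tz": 0.5, "roll": 0, "grip": 0.9},
    {"tx": 0, "ty": 0, "tz": 1.5, "roll": 0, "grip": 0.9},
    {"tx": 0, "ty": 0, "tz": 2.5, "roll": 0, "grip": 0.9},
    {"tx": 0, "ty": 0, "tz": 3.0, "roll": 0, "grip": 0.9},
    {"tx": 0, "ty": 0, "tz": 3.0, "roll": 0, "grip": 0.9},
    {"tx": 0, "ty": 0, "tz": 3.0, "roll": 0, "grip": 0.9},
    {"tx": -1.0, "ty": 1.0, "tz": 1.0, "roll": 0, "grip": 0.9},
    {"tx": -2.0, "ty": 2.0, "tz": 0, "roll": 0, "grip": 0.9}
  ]
}}

```text
time_s: 34.1
position: [617.8, 130.1, 223.1]
tool_rot: [0.499, 0.503, 0.497, -0.501]
force: [0.3, 1.3, -0.2]
grip_width: 83.9
```

Call:
{"method": "carry_out", "body": {
  "motion": [
    {"tx": -2.0, "ty": 2.0, "tz": 0, "roll": 0, "grip": 0.9},
    {"tx": -2.0, "ty": 2.0, "tz": 0, "roll": 0, "grip": 0.9},
    {"tx": -2.0, "ty": 2.0, "tz": 0, "roll": 0, "grip": 0.9},
    {"tx": -2.0, "ty": 2.0, "tz": 0, "roll": 0, "grip": 0.9},
    {"tx": -1.0, "ty": 2.0, "tz": 0, "roll": 0, "grip": 0.9},
    {"tx": 0, "ty": 1.0, "tz": 0, "roll": 0, "grip": 0.9},
    {"tx": 0, "ty": 0, "tz": 0, "roll": 0, "grip": 0.9},
    {"tx": 0, "ty": 0, "tz": 0, "roll": 0, "grip": 0.9}
  ]
}}

```text
time_s: 34.9
position: [527.1, 240.4, 220.7]
tool_rot: [-0.499, -0.501, -0.499, 0.501]
force: [0.2, -0.6, 0.5]
grip_width: 83.7
```

Run:
```python
from h import *
o=get_obs(); print(np.round(o['position']),np.abs(o['dq']).max())
d=grab('scene'); cv2.imwrite('pics/s7c.png',cv2.resize(d['color'][120:390,130:400],None,fx=2,fy=2)); reds(d['color'],world(d))
d=grab('top'); save(d,'top9.png'); print('top'); reds(d['color'],world(d))
```

```text
[527. 240. 221.] 0.0159620411378735
red px [182. 112.] 271 z 119.2 circ [ 474.4 -717.6] 94.4
red px [164. 115.] 268 z 118.9 circ [ 523.3 -717.9] 94.2
red px [221. 224.] 339 z 135.7 circ [659.2 -87.2] 15.2
red px [239. 236.] 234 z 134.6 circ [653.7 -25. ] 11.6
red px [261. 260.] 392 z 120.9 circ [649.6  38. ] 15.8
red px [284. 286.] 649 z 109.2 circ [646.3 103.3] 20.6
top
red px [414. 143.] 152 z 139.2 circ [659.1 -90.5] 14.0
red px [370. 145.] 186 z 137.3 circ [654.3 -28.1] 11.3
red px [327. 151.] 325 z 123.6 circ [649.3  35.1] 15.1
red px [284. 156.] 588 z 111.2 circ [646.4 100.1] 19.6
```

View pics/s7c.png

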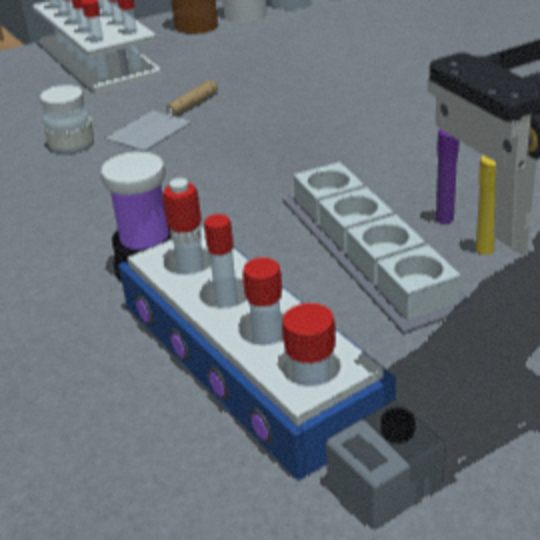

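View pics/top9.png

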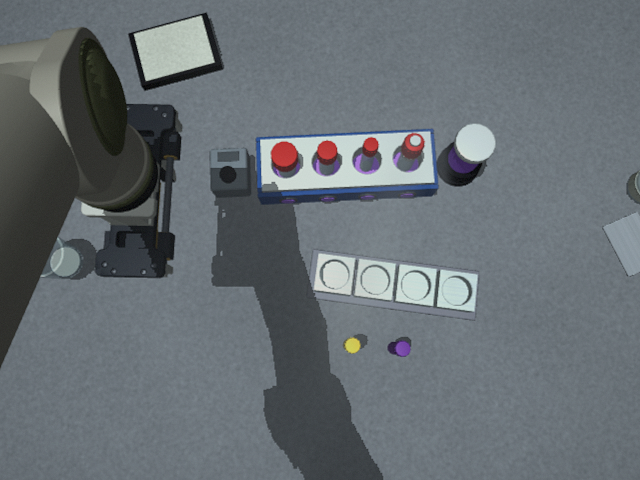

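All four stand in order: wide (284,156), medium (327,151), slim (370,145) and tap (414,143) next to the lamp. Cap heights match vials standing on the floors. The arm is clear and the tray is empty.

```bash
python3 -c "
from station import *
print(close_job())"
```

```text
the job is handed in; nothing more can be done
None
```

All four vials are in the reactor, one per well and in the right order, and the job was handed in at about 35 s. Counting from the lamp, the wells hold tap, slim, medium and wide; the vials stood in that order from the robot's left-hand end of the tray.

- **Placing:** I lowered each vial until the wrist felt its foot touch the floor of the well (4–12 N), then let go. Nothing was dropped or tipped.
- **Position:** in the last top view the caps are within about 2 mm of the measured well centres.
- **Height:** the cap tops in the scene view read 135 mm (slim), 121 mm (medium) and 109 mm (wide), as they should for vials standing on the floor. Tap's red grip reads 136 mm, which fits once its white button is added.
- **Clear of the scene:** the arm is well away, the tray is empty and the purple and yellow look-alikes were not touched.

**Disagreements:** one gripper call was refused because its rows left out the gripper value; I resent it in full and nothing had moved. The two cameras differ by 2–3 mm in y and height, about what the calibration allows. While gripping slim, medium and wide in their holders I read about 6 N upward, but all three lifted cleanly.

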